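# Fish mould into the drying rack, cutter onto its post

### The arm

A 7-joint arm with a two-finger parallel gripper is mounted at the origin on the work surface. World frame = base frame: x ahead of the robot, y to its left, z up, the work surface at z = 0. Lengths are in m, angles in rad, forces in N, time in s.
With the tool pointing down it reaches from about 0.425 to 0.925 m from the base axis. Payload 6.8 kg.
Tool frame: the origin (TCP) lies at the very end of the fingers, on their centre line; the grasp point (between the pads) lies 19 mm behind it; z points along the fingers, y is the line along which they close (so a half turn about z gives the same grasp; the last joint's range is limited). The gripper opens to 85 mm and grips with 20 to 120 N. Pads are 22 mm wide; open, the fingers measure 114 mm over their backs; the gripper's body (76 mm by 85 mm) begins 54 mm behind the grasp point. The pads swing forward as they close: fully open they stand 13 mm farther back than shut.
Start: joints at [0.997, 0.477, 0.022, 1.555, -0.011, 1.109, -0.083], TCP at [0.303, -0.603, 0.231] pointing down, gripper open.
Joint ranges: [-2.96, 2.96], [-0.34, 2.1], [-1.41, 1.46], [0.24, 2.44], [-1.37, 4.51], [0.17, 1.92], [-2.96, 2.96]. Speed limits (rad/s): [2.39, 2.39, 3.14, 3.14, 3.14, 3.14, 3.14].

### API

Orientations are given as a rotation vector (axis times angle).
In Python, from bench import r gives the robot as it stands. The module is installed in compiled form; this text tells all that it offers.
- The arm moves only by the tool servo_tool, never from a script. Its argument "commands" is a list of rows, each a list of 7 numbers: the turn, a rotation vector about the world's x, y, z in degrees, then the shift along the world's x, y, z in mm, then the closure, from 0 (fully open) to 1 (shut). A call has 1 to 5 rows; each row is the pose to reach, as a shift and turn from the pose commanded when the call began; what a row does not reach only later rows make up. A row lasts 1/12 s, in which the tool goes at most 41.7 mm and 7.16 degrees, less where a joint would pass 70% of its speed; a pose out of reach is approached as far as the arm can. A call with a gripper value outside its range is refused whole. The fingers move at their own pace and stop on an object; "force" is the grip in N (left out, the last holds). Time passes only in rows, so rows that repeat a pose let the fingers close. It gives the time, the measured TCP pose, the force, the opening and the grip force at its end, in the units of the state.
- r.get_obs(): the state, without advancing time (a new reading comes with each control period).
- r.grab_frame(name): name is "scene" or "top" or "wrist"; returns (picture, depth): 400x640x3 uint8, blue, green, red; 400x640 float32, m along the optical axis (not along the pixel's ray), 0 where there is no reading.
- r.camera_info(name): a dict with "vertical_fov" (degrees; the focal length in pixels is half the picture's height over the tangent of half this angle, whatever the lens; pixels are square), "cx", "cy" (the principal point, pixels), "D" ([k1, k2, p1, p2, k3] as OpenCV has them; the pictures are not rectified), "cam_to_world" (4x4, takes a point from camera to world coordinates); the wrist camera has in their place "T_tool_cam" (4x4, takes a point from camera to tool coordinates, whose origin is the TCP and whose axes are the flange's). Camera axes: x right, y up, looking along -z (the intrinsics and any distortion apply to the point x, -y, -z); pixel columns grow to the right and rows downward; lengths in m; the calibration is good to about 2 mm. A picture is of the moment at which its call begins: read the wrist's pose just before it. camera_info takes no time and is no camera call.
- r.hand_in(): hands the job in; it is judged then, once.
The state is a dict: "clock": time; "joints": joint angles; "qvel": joint speeds; "tau": joint torques, N m; "tcp_pos": TCP position; "orientation": TCP orientation; "contact_force": force on the tool from outside, world axes, zero at the start; "moment": the same for the moment, N m; "grip_width": finger opening in m; "gripper_force": force on a finger pad.
Only numpy, scipy, OpenCV 4.12 (cv2) and the standard library are available. Lean on these libraries where they do the work, as an engineer would, in place of code of your own. Each camera call takes 0.05 s, during which the arm holds its last target. There are 200 camera calls.

### The job

Clear up after slab work: the round steel cutter has been left lying across the one free slot of the wooden drying rack, so put it back over the dowel of its cutter post, lying flat on the post's base. Take the plaster fish mould off the small easel and stand it upright on its lower edge in the free slot, down on the slot's floor and not sticking out of the rack; set it down gently, because plaster chips. Leave the other moulds, the jars and the tools where they are.

Things in the scene. Friction and masses are not known exactly. Their poses are not given: they have to be found in the camera images.
- mould: White plaster slab, fish carved on its front: 150 wide (y), 140 tall (z), 20 thick (x), about 0.46 kg. Origin: centre of its underside; z up along the slab, +x out of the carved face. At the start it leans back 25 degrees on the easel, underside on the ledge, top towards the robot, carved face away from it; its upper 60 mm are free of the easel, front and back.
- easel: Fixed dark-wood easel, 130 wide. Origin: on the table 25 behind the slab's upper edge; the middle of the mould's underside rests on a ledge 85 ahead (+x), 35 above the table. A front lip overlaps the slab's lowest 8; two bars back it up to 75 along the slab; prop legs reach the table 20 behind the origin. x: horizontal, the way the carved face looks, away from the robot.
- rack: Fixed wooden drying rack: base board 170 (x) x 224 (y) x 15 thick, with five separators 24 thick, 60 tall above the board (tops 75 above the table), between them four straight slots along x, 170 long, 26 wide, 50 apart. Origin: centre of its underside on the table, z up.
- slot0 (a point): Centre of the floor of slot 0 of the rack (at y = -75 mm in the rack's frame, 15 above the table); x along the slot, y across it. Three slots hold smaller moulds; the one under the cutter is free.
- slot1 (a point): Centre of the floor of slot 1 of the rack (at y = -25 mm in the rack's frame, 15 above the table); x along the slot, y across it. Three slots hold smaller moulds; the one under the cutter is free.
- slot2 (a point): Centre of the floor of slot 2 of the rack (at y = +25 mm in the rack's frame, 15 above the table); x along the slot, y across it. Three slots hold smaller moulds; the one under the cutter is free.
- slot3 (a point): Centre of the floor of slot 3 of the rack (at y = +75 mm in the rack's frame, 15 above the table); x along the slot, y across it. Three slots hold smaller moulds; the one under the cutter is free.
- cutter: Round steel clay cutter, a plain open ring: 64 outside diameter, wall 4 (bore 56), 35 tall, about 90 g. Origin: centre of its underside, z along its axis. At the start it lies flat on top of the two separators beside the free slot, its underside 75 above the table.
- cutter_mid (a point): Centre of the cutter, 17.5 above its underside; z along its axis.
- post: Fixed wooden cutter post: round base 104 diameter and 15 thick with an upright dowel 16 diameter in its centre, dowel top 75 above the table. Origin: centre of its underside on the table, z up.
- block_a: Bystander: plaster leaf mould 130 x 90 x 20 thick, standing upright in one of the rack's slots (tops at most 105 above the table). Origin: centre of its underside; y along its width.
- block_b: Bystander: plaster flower mould 115 x 80 x 20 thick, standing upright in one of the rack's slots (tops at most 105 above the table). Origin: centre of its underside; y along its width.
- block_c: Bystander: plaster leaf mould 120 x 86 x 20 thick, standing upright in one of the rack's slots (tops at most 105 above the table). Origin: centre of its underside; y along its width.
- jar_tools: Bystander: glass jar, 80 diameter, 115 tall, full of clay tools that reach 205 high. Origin: its underside.
- jar_brushes: Bystander: glass jar, 80 diameter, 115 tall, full of brushes that reach 205 high. Origin: its underside.
- rib: Bystander: flat wooden rib (scraper), about 85 x 80 x 8, lying on the table. Origin: its underside.
- trimmer: Bystander: loop trimming tool, 175 long, handle 14 thick, lying on the table. Origin: its underside.
Things that resemble listed ones, but are neither listed nor needed, are in the scene too. Leave any pink look-alike of the mould alone.

How it is judged:
At the end, for the whole second after the job is handed in: Mould at rest in the free slot: lower edge within 6 mm of the slot floor, 8 mm of its middle line, 40 mm of its middle lengthwise, upright within 8 degrees. Cutter at rest over the dowel: centre 28 to 40 mm above the table, within 24 mm of the dowel, flat within 0.1 rad (((x of mould in the frame of slot0 between -0.04 and 0.04 m and y of mould in the frame of slot0 between -0.008 and 0.008 m and z of mould in the frame of slot0 between -0.006 and 0.006 m) or (x of mould in the frame of slot1 between -0.04 and 0.04 m and y of mould in the frame of slot1 between -0.008 and 0.008 m and z of mould in the frame of slot1 between -0.006 and 0.006 m) or (x of mould in the frame of slot2 between -0.04 and 0.04 m and y of mould in the frame of slot2 between -0.008 and 0.008 m and z of mould in the frame of slot2 between -0.006 and 0.006 m) or (x of mould in the frame of slot3 between -0.04 and 0.04 m and y of mould in the frame of slot3 between -0.008 and 0.008 m and z of mould in the frame of slot3 between -0.006 and 0.006 m)) and angle between mould's own z axis and vertical below 0.14 rad and linear speed of each of mould, cutter below 0.02 m/s and horizontal distance between cutter_mid and post below 0.024 m and z of cutter_mid in the frame of post between 0.028 and 0.04 m and angle between the z axis of cutter_mid and the z axis of post, either way round below 0.1 rad); the robot touches nothing.
It fails at once if another mould in the rack moved by more than 25 mm (distance of any of block_a, block_b, block_c from where it was at the start of the episode above 0.025 m).
It fails at once if a jar or a tool on the table moved by more than 25 mm (distance of any of jar_tools, jar_brushes, rib, trimmer from where it was at the start of the episode above 0.025 m).
It fails at once if the fish mould is dropped (falls freely at more than 0.4 m/s) (linear speed of mould above 0.4 m/s and contact force between mould and anything else below 0.5 N).
It fails at once if the fish mould is pressed into the rack with more than 80 N (contact force between mould and rack above 80 N).
It also fails if it takes over 69 s, if anything falls off the work surface, if the arm or the gripper's body presses on something with over 40 N, if the wrist force passes 120 N, or if a joint passes its speed limit or range.

## Working session

There is one attempt and no reset: what is moved stays moved. The work goes in short steps, Python scripts to look and compute and a tool call to move; the robot and the scene stay as the last step left them, time stands still between calls to the robot, and variables do not carry over. Pictures are saved under pics/ and viewed, at most 10 in all, crops included, and the job is handed in when it is done.

Besides the shell and the picture viewer there is one more tool, called after ">>>" by a JSON object that holds its "name" and its "arguments", one argument or row to a line. servo_tool: Moves the arm, as the interface text tells. Its arguments: {"type":"object","properties":{"commands":{"type":"array"},"force":{"type":"number"}},"required":["commands"]}

```bash
mkdir -p pics; cat > h.py <<'E'
import numpy as np, cv2
from bench import r
from scipy.spatial.transform import Rotation as R
def grab(n):
    o=r.get_obs(); im,d=r.grab_frame(n); return o,im,d
def cam(n,o=None):
    c=r.camera_info(n); f=200/np.tan(np.radians(c["vertical_fov"])/2)
    K=np.array([[f,0,c["cx"]],[0,f,c["cy"]],[0,0,1.]]); D=np.array(c["D"],float)
    if n=="wrist":
        T=np.eye(4);T[:3,:3]=R.from_rotvec(o["orientation"]).as_matrix();T[:3,3]=o["tcp_pos"];T=T@np.array(c["T_tool_cam"])
    else: T=np.array(c["cam_to_world"])
    return K,D,T
def rays(px,n,o=None):
    K,D,T=cam(n,o); u=cv2.undistortPoints(np.array(px,float).reshape(-1,1,2),K,D).reshape(-1,2)
    v=np.c_[u[:,0],-u[:,1],-np.ones(len(u))]; return T[:3,3],v@T[:3,:3].T
def onplane(px,n,z,o=None):
    c,v=rays(px,n,o); return c+v*((z-c[2])/v[:,2])[:,None]
def cloud(d,n,o=None):
    ys,xs=np.nonzero(d>0); c,v=rays(np.c_[xs,ys],n,o); P=np.full(d.shape+(3,),np.nan); P[ys,xs]=c+v*d[ys,xs][:,None]; return P
E
python3 - <<'E'
from h import *
for n in("scene","top"):
    o,im,d=grab(n); cv2.imwrite(f"pics/{n}0.png",im); np.savez(f"{n}0.npz",im=im,d=d); print(n,cam(n)[0],cam(n)[1],cam(n)[2].round(3),(d>0).mean())
print({k:np.round(v,3) for k,v in o.items()})
print(r.camera_info("wrist"))
E
```

```text
scene [[361.40728754   0.         318.59925293]
 [  0.         361.40728754 194.30237443]
 [  0.           0.           1.        ]] [0.02448925 0.         0.         0.         0.        ] [[-0.152 -0.687  0.711  1.23 ]
 [ 0.988 -0.121  0.095  0.115]
 [ 0.02   0.717  0.697  0.755]
 [ 0.     0.     0.     1.   ]] 0.9959765625
top [[469.95941049   0.         311.52816665]
 [  0.         469.95941049 199.2872219 ]
 [  0.           0.           1.        ]] [-0.08405649  0.          0.          0.          0.        ] [[ 0.009  0.992 -0.124  0.386]
 [-1.     0.008 -0.011  0.011]
 [-0.01   0.124  0.992  1.374]
 [ 0.     0.     0.     1.   ]] 0.99585546875
{'clock': np.float64(0.05), 'joints': array([ 0.997,  0.478,  0.022,  1.556, -0.012,  1.109, -0.083]), 'qvel': array([-0.   , -0.002, -0.003, -0.   ,  0.001,  0.   , -0.   ]), 'tau': array([ 3.0000e-03, -5.9831e+01,  1.6150e+00, -2.8226e+01,  1.3000e-02,
        5.0000e-03,  0.0000e+00]), 'tcp_pos': array([ 0.303, -0.603,  0.23 ]), 'orientation': array([-3.055e+00, -7.250e-01,  1.000e-03]), 'contact_force': array([-0.094,  0.207, -0.22 ]), 'moment': array([ 0.03 , -0.008,  0.017]), 'gripper_force': np.float64(0.0), 'grip_width': np.float64(0.085)}
{'vertical_fov': 61.54142097558028, 'cx': 313.28652173022664, 'cy': 197.82406867246434, 'D': array([-0.06046138,  0.        ,  0.        ,  0.        ,  0.        ]), 'T_tool_cam': array([[ 3.11073308e-05,  9.59821568e-01,  2.80611042e-01,
         7.20119719e-02],
       [ 9.99999978e-01,  2.85735209e-05, -2.08590551e-04,
         1.14202157e-04],
       [-2.08227755e-04,  2.80611042e-01, -9.59821546e-01,
        -1.42205556e-01],
       [ 0.00000000e+00,  0.00000000e+00,  0.00000000e+00,
         1.00000000e+00]])}
```

View pics/scene0.png

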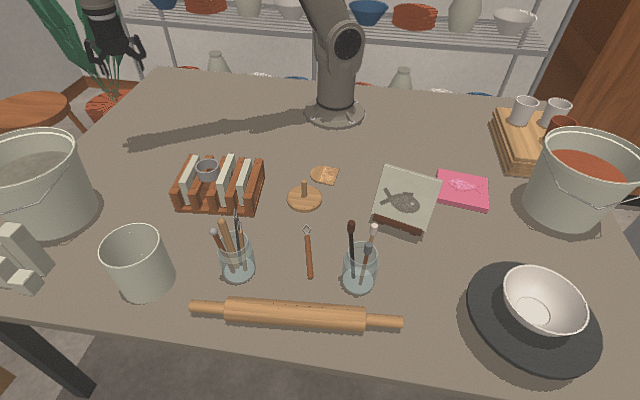

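View pics/top0.png

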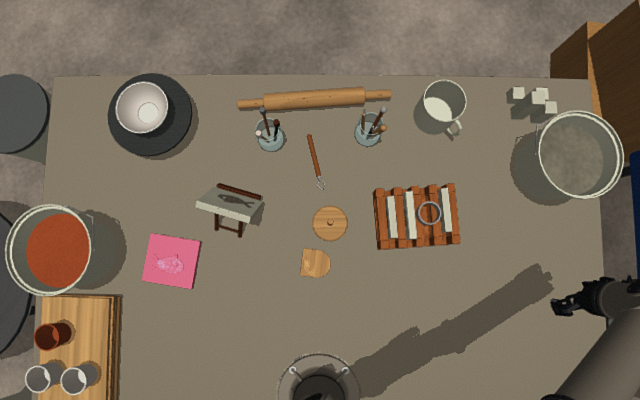

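Scene: the real white fish mould is on the easel at scene (407,200) / top (230,205); the pink look-alike lies flat at scene (463,188) / top (170,260). The steel cutter is at scene (207,168) / top (429,213), across the third gap of the rack, at top (417,216). The post is at scene (304,198) / top (330,223). Other things that could be taken for them: the jars and mug rims (ring-like), and the rack's white blocks (slab-like) at top x = 392, 410 and 447. I choose the white easel slab, the steel ring and the post with a dowel.

```bash
cat > m.py <<'E'
from h import *
S={n:np.load(n+"0.npz") for n in("scene","top")}
top,sc=S["top"]["im"],S["scene"]["im"]
P={n:cloud(S[n]["d"],n) for n in S}
def box(n,x0,x1,y0,y1):
    m=np.zeros((400,640),bool); m[y0:y1,x0:x1]=1; return m
for n,bx in (("top",(185,275,175,245)),("scene",(365,450,158,242))):
    im,Q=S[n]["im"],P[n]; hsv=cv2.cvtColor(im,cv2.COLOR_BGR2HSV)
    m=box(n,*bx)&(Q[...,2]>0.03)&(hsv[...,2]>110)&(hsv[...,1]<60)
    q=Q[m]
    # plane fit robust
    for _ in range(8):
        c=np.median(q,0) if _==0 else q[k].mean(0)
        s=q if _==0 else q[k]
        v=np.linalg.svd(s-c)[2][2]; k=abs((q-c)@v)<0.004
    v*=np.sign(v[2]); 
    print(n,"mould plane n",v.round(3),"tilt from horiz",np.degrees(np.arcsin(v[2])).round(1),"yaw",np.degrees(np.arctan2(v[1],v[0])).round(1),"c",c.round(4),k.sum(),len(q))
    a=np.cross([0,0,1],v);a/=np.linalg.norm(a); u=np.cross(v,a)
    pl=((q-c)@np.c_[a,u]*1000).astype(np.float32)[k]
    lo,hi=np.percentile(pl,0.7,0),np.percentile(pl,99.3,0); print(" extents",lo,hi, "minrect",cv2.minAreaRect(pl))
    print(" top-edge centre (face side)",(c+a*(lo[0]+hi[0])/2e3+u*hi[1]/1e3).round(4))
# rack separators & blocks heights
Q=P["top"]; hsv=cv2.cvtColor(top,cv2.COLOR_BGR2HSV)
m=box(0,365,470,175,255)
w=m&(abs(Q[...,2]-0.075)<0.006)&(hsv[...,1]>90)
n_,lab,st,ce=cv2.connectedComponentsWithStats(w.astype(np.uint8))
for i in range(1,n_):
    if st[i,4]>60: 
        ys,xs=np.nonzero(lab==i); p=onplane(np.c_[xs,ys],"top",.075)[:,:2]; print("sep",st[i],cv2.minAreaRect((p*1000).astype(np.float32)),np.median(Q[lab==i][:,2]).round(4))
ys,xs=np.nonzero(w); p=onplane(np.c_[xs,ys],"top",.075)[:,:2]*1000; print("rack rect",cv2.minAreaRect(p.astype(np.float32)))
wb=m&(Q[...,2]>0.085)&(hsv[...,1]<60)&(hsv[...,2]>130)
n_,lab,st,ce=cv2.connectedComponentsWithStats(wb.astype(np.uint8))
for i in range(1,n_):
    if st[i,4]>40: 
        z=np.median(Q[lab==i][:,2]); ys,xs=np.nonzero(lab==i); p=onplane(np.c_[xs,ys],"top",z)[:,:2]*1000; print("white",st[i],z.round(3),cv2.minAreaRect(p.astype(np.float32)))
cb=cv2.resize(np.vstack([top[165:265,360:480],top[165:265,180:300]]),None,fx=3,fy=3,interpolation=cv2.INTER_CUBIC)
cs=cv2.resize(sc[145:245,160:280],None,fx=3,fy=3,interpolation=cv2.INTER_CUBIC); cs=np.vstack([cs,cv2.resize(sc[155:255,360:480],None,fx=3,fy=3)])
cv2.imwrite("pics/crop.png",np.hstack([cb,cs]))
# post
for n,bx in (("top",(305,355,200,245)),("scene",(280,330,175,215))):
    Q=P[n]; m=box(n,*bx)&(abs(Q[...,2]-0.015)<0.005); ys,xs=np.nonzero(m)
    p=onplane(np.c_[xs,ys],n,.015)[:,:2]*1000; print("post",n,cv2.minEnclosingCircle(p.astype(np.float32)),len(p))
    m=box(n,*bx)&(Q[...,2]>0.06); print(" dowel",np.median(Q[m],0).round(4),m.sum())
# cutter
for n,bx in (("top",(412,446,196,230)),("scene",(190,222,152,184))):
    Q=P[n]; m=box(n,*bx)&(abs(Q[...,2]-0.11)<0.006); ys,xs=np.nonzero(m)
    p=onplane(np.c_[xs,ys],n,.11)[:,:2]*1000; print("cutter",n,cv2.minEnclosingCircle(p.astype(np.float32)),len(p))
E
python3 m.py
```

```text
top mould plane n [ 0.869 -0.25   0.426] tilt from horiz 25.2 yaw -16.0 c [0.5326 0.2495 0.1179] 794 1081
 extents [-74.10911 -83.6083 ] [71.59256  56.088024] minrect ((-1.2550811767578125, -14.683265686035156), (143.31436157226562, 150.22959899902344), 89.84786987304688)
 top-edge centre (face side) [0.5092 0.2549 0.1687]
scene mould plane n [ 0.87  -0.253  0.423] tilt from horiz 25.0 yaw -16.2 c [0.5408 0.2482 0.1077] 2924 3134
 extents [-76.10237 -69.06754] [71.07325 64.97523] minrect ((-2.7187042236328125, -3.8650665283203125), (149.38461303710938, 140.01353454589844), 0.000299971696222201)
 top-edge centre (face side) [0.5137 0.2534 0.1665]
sep [445 183  16  61 440] ((513.8428344726562, -368.8376159667969), (168.2991943359375, 26.492319107055664), 4.9289045333862305) 0.0746
sep [428 185  12  20 157] ((564.8026123046875, -315.09735107421875), (55.79568862915039, 27.22551155090332), 4.979542255401611) 0.0737
sep [393 187  15  61 508] ((501.3320617675781, -220.6658935546875), (169.05250549316406, 25.169727325439453), 4.85338830947876) 0.0743
sep [411 186  11  28 167] ((551.64770507
[... 957 characters left out ...]
805908203, 20.586084365844727), 4.599196910858154)
white [387 196  11  42 289] 0.094 ((500.47442626953125, -195.83114624023438), (113.48931884765625, 18.931047439575195), 4.6235504150390625)
white [420 201  21  23  47] 0.109 ((516.5242919921875, -302.83770751953125), (61.38538360595703, 42.12138748168945), 36.39788818359375)
post top ((487.4046936035156, -26.58617401123047), 51.58167266845703) 860
 dowel [ 0.4871 -0.0267  0.0733] 26
post scene ((473.0937805175781, -7.026159286499023), 81.37698364257812) 656
 dowel [ 0.4946 -0.0263  0.0716] 36
cutter top ((508.1434326171875, -290.10107421875), 60.567440032958984) 173
cutter scene ((533.4057006835938, -284.0538635253906), 66.7738037109375) 183
```

View pics/crop.png

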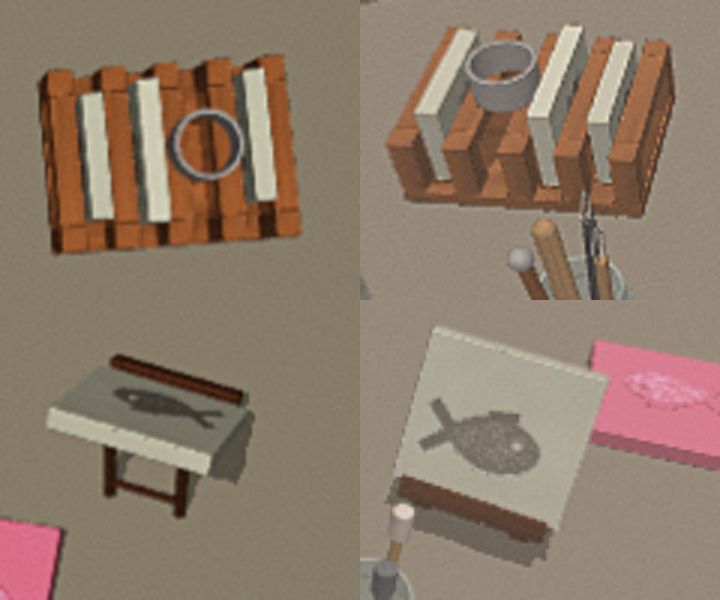

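The crop confirms the grey ring across the rack's third gap (slot1) and the white fish slab on the easel; the pink one lies apart. I move above the cutter for a close wrist view.

>>> {"name": "servo_tool", "arguments": {
  "commands": [
    [0, 0, 7, 20, 31, 4, 0],
    [0, 0, 14, 41, 62, 8, 0],
    [0, 0, 21, 61, 92, 12, 0],
    [0, 0, 28, 82, 123, 16, 0],
    [0, 0, 34, 102, 154, 20, 0]
  ]
}}

```text
clock: 0.52
tcp_pos: [0.4058, -0.4474, 0.2511]
orientation: [-2.706, -1.595, 0.0]
contact_force: [0.7, 0.3, 0.7]
grip_width: 0.0855
gripper_force: 0.0
```

>>> {"name": "servo_tool", "arguments": {
  "commands": [
    [0, 0, 7, 20, 31, 4, 0],
    [0, 0, 14, 41, 62, 8, 0],
    [0, 0, 21, 61, 92, 12, 0],
    [0, 0, 28, 82, 123, 16, 0],
    [0, 0, 34, 102, 154, 20, 0]
  ]
}}

```text
clock: 0.93
tcp_pos: [0.5077, -0.2934, 0.2713]
orientation: [-2.122, -2.316, 0.0]
contact_force: [0.8, -0.5, 0.2]
grip_width: 0.0854
gripper_force: 0.0
```

>>> {"name": "servo_tool", "arguments": {
  "commands": [
    [0, 0, 0, 0, 0, 0, 0],
    [0, 0, 0, 0, 0, 0, 0],
    [0, 0, 0, 0, 0, 0, 0]
  ]
}}

```text
clock: 1.18
tcp_pos: [0.5066, -0.2956, 0.2709]
orientation: [-2.13, -2.309, 0.001]
contact_force: [-0.7, 0.2, -0.1]
grip_width: 0.0854
gripper_force: 0.0
```

```bash
python3 - <<'E'
from h import *
o,im,d=grab("wrist"); cv2.imwrite("pics/w1.png",im)
Rm=R.from_rotvec(o["orientation"]).as_matrix(); print(o["clock"],o["tcp_pos"],"tool y yaw",np.degrees(np.arctan2(Rm[1,1],Rm[0,1])),Rm.round(3)[:,2])
Q=cloud(d,"wrist",o); hsv=cv2.cvtColor(im,cv2.COLOR_BGR2HSV)
m=(abs(Q[...,2]-0.11)<0.004)&(hsv[...,1]<60)&(np.hypot(Q[...,0]-.510,Q[...,1]+.295)<0.045)
ys,xs=np.nonzero(m); p=onplane(np.c_[xs,ys],"wrist",.11,o)[:,:2]*1000
print("cutter",cv2.minEnclosingCircle(p.astype(np.float32)),len(p),p.mean(0), cv2.fitEllipse(p.astype(np.float32)))
m=(abs(Q[...,2]-0.075)<0.004)&(hsv[...,1]>90)
ys,xs=np.nonzero(m); p=onplane(np.c_[xs,ys],"wrist",.075,o)[:,:2]*1000; print("rack",cv2.minAreaRect(p.astype(np.float32)),p.min(0),p.max(0))
E
```

```text
1.1833 [ 0.50659118 -0.29562606  0.27087208] tool y yaw 4.624113454502628 [-0.001 -0.    -1.   ]
cutter ((510.0107421875, -289.3061828613281), 39.05988693237305) 846 [ 512.55828635 -295.37664703] ((513.4013671875, -295.3180236816406), (58.37546157836914, 61.06439208984375), 16.395183563232422)
rack ((614.6592407226562, -255.89212036132812), (397.94439697265625, 232.7222137451172), 8.558417320251465) [ 416.14572906 -388.12245186] [ 798.52359594 -115.9177215 ]
```

View pics/w1.png

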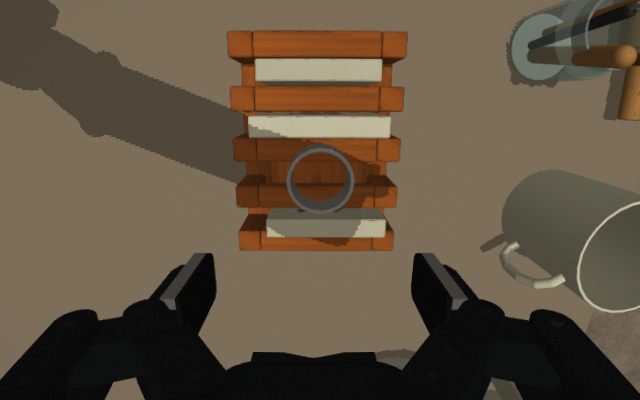

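The wrist view shows the ring at (320,179) above the empty slot and the fingers well aligned along the slot. Going down.

>>> {"name": "servo_tool", "arguments": {
  "commands": [
    [0, 0, 0, 3, 0, -35, 0],
    [0, 0, 0, 7, 0, -70, 0],
    [0, 0, 0, 7, 0, -105, 0],
    [0, 0, 0, 7, 0, -130, 0],
    [0, 0, 0, 7, 0, -150, 0]
  ]
}}

```text
clock: 1.65
tcp_pos: [0.5115, -0.2966, 0.1183]
orientation: [-2.131, -2.304, 0.003]
contact_force: [0.3, -1.0, 0.4]
grip_width: 0.0854
gripper_force: 0.0
```

>>> {"name": "servo_tool", "arguments": {
  "commands": [
    [0, 0, 0, 0, 0, -20, 0],
    [0, 0, 0, 0, 0, -35, 0],
    [0, 0, 0, 0, 0, -45, 0],
    [0, 0, 0, 0, 0, -45, 0]
  ]
}}

```text
clock: 1.98
tcp_pos: [0.5118, -0.2959, 0.0739]
orientation: [-2.129, -2.305, 0.003]
contact_force: [0.7, 0.6, 0.4]
grip_width: 0.0857
gripper_force: 0.0
```

>>> {"name": "servo_tool", "arguments": {
  "commands": [
    [0, 0, 0, 0, 0, 0, 0.4],
    [0, 0, 0, 0, 0, 0, 0.4],
    [0, 0, 0, 0, 0, 0, 0.5],
    [0, 0, 0, 0, 0, 0, 0.5],
    [0, 0, 0, 0, 0, 0, 0.5]
  ],
  "force": 40
}}

```text
clock: 2.4
tcp_pos: [0.5149, -0.2957, 0.0775]
orientation: [2.128, 2.308, 0.001]
contact_force: [-0.9, -0.4, 4.5]
grip_width: 0.0615
gripper_force: 44.5
```

>>> {"name": "servo_tool", "arguments": {
  "commands": [
    [0, 0, 0, 0, 0, 10, 0.5],
    [0, 0, 0, 0, 0, 35, 0.5],
    [0, 0, 0, 0, 0, 60, 0.5],
    [0, 0, 0, 0, 0, 80, 0.5],
    [0, 0, 0, 0, 0, 80, 0.5]
  ]
}}

```text
clock: 2.82
tcp_pos: [0.5168, -0.2959, 0.1614]
orientation: [2.124, 2.305, 0.003]
contact_force: [0.7, -0.2, -1.0]
grip_width: 0.0619
gripper_force: 44.2
```

>>> {"name": "servo_tool", "arguments": {
  "commands": [
    [0, 0, 0, -3, 25, 0, 0.5],
    [0, 0, 0, -6, 57, 0, 0.5],
    [0, 0, 0, -9, 90, 0, 0.5],
    [0, 0, 0, -12, 120, 0, 0.5],
    [0, 0, 0, -15, 150, 0, 0.5]
  ]
}}

```text
clock: 3.23
tcp_pos: [0.4983, -0.1434, 0.1561]
orientation: [-2.128, -2.31, 0.0]
contact_force: [-0.5, 0.7, -1.2]
grip_width: 0.0616
gripper_force: 44.1
```

>>> {"name": "servo_tool", "arguments": {
  "commands": [
    [0, 0, 0, -3, 30, 0, 0.5],
    [0, 0, 0, -7, 60, 0, 0.5],
    [0, 0, 0, -10, 90, 0, 0.5],
    [0, 0, 0, -13, 110, 0, 0.5],
    [0, 0, 0, -13, 119, 0, 0.5]
  ]
}}

```text
clock: 3.65
tcp_pos: [0.4851, -0.0226, 0.1563]
orientation: [-2.122, -2.315, -0.0]
contact_force: [-0.6, 0.7, -1.3]
grip_width: 0.0616
gripper_force: 44.1
```

>>> {"name": "servo_tool", "arguments": {
  "commands": [
    [0, 0, 0, 0, 0, 0, 0.5],
    [0, 0, 0, 0, 0, 0, 0.5]
  ]
}}

```text
clock: 3.82
tcp_pos: [0.4862, -0.0268, 0.1562]
orientation: [2.128, 2.311, -0.001]
contact_force: [-0.1, -0.2, -1.9]
grip_width: 0.062
gripper_force: 44.1
```

```bash
python3 - <<'E'
from h import *
o,im,d=grab("wrist"); cv2.imwrite("pics/w2.png",im); print(o["tcp_pos"],o["grip_width"],o["gripper_force"])
Rm=R.from_rotvec(o["orientation"]).as_matrix(); print(Rm.round(3)[:,2])
Q=cloud(d,"wrist",o); hsv=cv2.cvtColor(im,cv2.COLOR_BGR2HSV)
m=(abs(Q[...,2]-0.015)<0.004)&(np.hypot(Q[...,0]-.487,Q[...,1]+.0266)<0.06);ys,xs=np.nonzero(m); p=onplane(np.c_[xs,ys],"wrist",.015,o)[:,:2]*1000
print(len(p),cv2.minAreaRect(p.astype(np.float32)),p.min(0),p.max(0))
E
```

```text
[ 0.48615969 -0.02681098  0.15620179] 0.062023309909083786 44.11024499859195
[-0.    -0.001 -1.   ]
7202 ((491.4256286621094, -25.108566284179688), (98.96095275878906, 99.69688415527344), 47.080989837646484) [440.40479682 -77.44644189] [542.12079244  23.54408564]
```

View pics/w2.png

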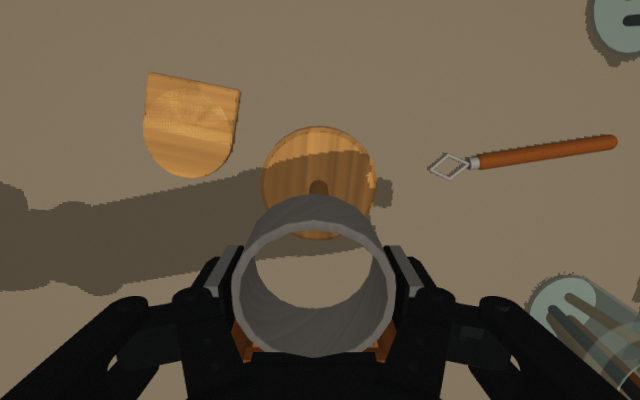

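The ring is held level, and the dowel shows just behind its rim at (318,187). Lowering it over the dowel.

>>> {"name": "servo_tool", "arguments": {
  "commands": [
    [0, 0, 0, 3, 0, -20, 0.5],
    [0, 0, 0, 3, 0, -50, 0.5],
    [0, 0, 0, 3, 0, -80, 0.5],
    [0, 0, 0, 3, 0, -105, 0.5],
    [0, 0, 0, 3, 0, -125, 0.5]
  ]
}}

```text
clock: 4.28
tcp_pos: [0.4885, -0.0285, 0.0292]
orientation: [-2.132, -2.306, 0.003]
contact_force: [0.3, 0.4, -0.1]
grip_width: 0.0618
gripper_force: 44.2
```

>>> {"name": "servo_tool", "arguments": {
  "commands": [
    [0, 0, 0, 0, 0, -4, 0.5],
    [0, 0, 0, 0, 0, -8, 0.5],
    [0, 0, 0, 0, 0, -11, 0.5],
    [0, 0, 0, 0, 0, -11, 0.5],
    [0, 0, 0, 0, 0, -11, 0.5]
  ]
}}

```text
clock: 4.7
tcp_pos: [0.49, -0.0264, 0.0213]
orientation: [2.128, 2.309, 0.002]
contact_force: [0.6, -0.2, -0.9]
grip_width: 0.0616
gripper_force: 44.1
```

>>> {"name": "servo_tool", "arguments": {
  "commands": [
    [0, 0, 0, 0, 0, -1, 0.5],
    [0, 0, 0, 0, 0, -2, 0.5],
    [0, 0, 0, 0, 0, -2, 0.5]
  ]
}}

```text
clock: 4.95
tcp_pos: [0.4894, -0.0262, 0.0187]
orientation: [2.128, 2.31, 0.001]
contact_force: [-1.0, 0.3, -1.1]
grip_width: 0.062
gripper_force: 44.1
```

>>> {"name": "servo_tool", "arguments": {
  "commands": [
    [0, 0, 0, 0, 0, -1, 0.5],
    [0, 0, 0, 0, 0, -2, 0.5],
    [0, 0, 0, 0, 0, -2, 0.5]
  ]
}}

```text
clock: 5.2
tcp_pos: [0.4894, -0.0261, 0.0174]
orientation: [2.128, 2.31, -0.0]
contact_force: [-5.1, 0.3, 14.0]
grip_width: 0.062
gripper_force: 46.0
```

>>> {"name": "servo_tool", "arguments": {
  "commands": [
    [0, 0, 0, 0, 0, 0, 0],
    [0, 0, 0, 0, 0, 0, 0],
    [0, 0, 0, 0, 0, 0, 0],
    [0, 0, 0, 0, 0, 0, 0]
  ]
}}

```text
clock: 5.53
tcp_pos: [0.4892, -0.0261, 0.0162]
orientation: [-2.129, -2.31, -0.0]
contact_force: [-0.9, -0.7, -0.2]
grip_width: 0.0853
gripper_force: 0.0
```

>>> {"name": "servo_tool", "arguments": {
  "commands": [
    [0, 0, 0, 0, 0, 15, 0],
    [0, 0, 0, 0, 0, 45, 0],
    [0, 0, 0, 0, 0, 80, 0],
    [0, 0, 0, 0, 0, 120, 0],
    [0, 0, 0, 0, 0, 160, 0]
  ]
}}

```text
clock: 5.95
tcp_pos: [0.4884, -0.026, 0.1775]
orientation: [-2.127, -2.31, 0.001]
contact_force: [0.8, -0.1, -0.2]
grip_width: 0.0856
gripper_force: 0.0
```

>>> {"name": "servo_tool", "arguments": {
  "commands": [
    [0, 0, 0, 0, 0, 40, 0],
    [0, 0, -5, 0, 25, 75, 0],
    [0, 0, -10, 0, 60, 75, 0],
    [0, 0, -15, 0, 95, 75, 0],
    [0, 0, -20.6, 0, 130, 75, 0]
  ]
}}

```text
clock: 6.37
tcp_pos: [0.4893, 0.105, 0.2522]
orientation: [2.512, 1.885, 0.003]
contact_force: [0.7, -0.4, 0.5]
grip_width: 0.0851
gripper_force: 0.0
```

>>> {"name": "servo_tool", "arguments": {
  "commands": [
    [0, 0, 0, 0, 0, 0, 0],
    [0, 0, 0, 0, 0, 0, 0]
  ]
}}

```text
clock: 6.53
tcp_pos: [0.4887, 0.1063, 0.2513]
orientation: [-2.502, -1.899, -0.001]
contact_force: [0.0, -0.8, 0.0]
grip_width: 0.0856
gripper_force: 0.0
```

```bash
python3 - <<'E'
from h import *
o,im,d=grab("wrist"); print(o["clock"],o["tcp_pos"]); Rm=R.from_rotvec(o["orientation"]).as_matrix(); print(Rm.round(3)[:,1:],"y yaw",np.degrees(np.arctan2(Rm[1,1],Rm[0,1])))
h2=np.array([.961,-.277,0]);u=np.array([-.406,.1175,.906]);Y=np.array([.870,-.253,.423]);Z=-u
Y/=np.linalg.norm(Y);Z-=Y*(Z@Y);Z/=np.linalg.norm(Z);X=np.cross(Y,Z);G=np.c_[X,Y,Z]
print("turn to grasp",np.degrees((R.from_matrix(G)*R.from_rotvec(o["orientation"]).inv()).as_rotvec()).round(1),"shift to pregrasp",(np.array([.4868,.2612,.203])-o["tcp_pos"])*1000)
o2,im,d=grab("top"); Q=cloud(d,"top"); m=(Q[...,2]<.06)&(Q[...,2]>.04)&(np.hypot(Q[...,0]-.488,Q[...,1]+.0266)<.06); ys,xs=np.nonzero(m); p=onplane(np.c_[xs,ys],"top",.05)[:,:2]*1000
print("cutter rim",len(p),cv2.minEnclosingCircle(p.astype(np.float32)),np.percentile(Q[m][:,2],[5,50,95]))
cv2.imwrite("pics/top1.png",cv2.resize(im[165:275,180:380],None,fx=4,fy=4))
E
```

```text
6.5333 [0.48870299 0.10631592 0.25130996]
[[ 0.963 -0.   ]
 [-0.269  0.001]
 [-0.    -1.   ]] y yaw -15.607154590595878
turn to grasp [ -6.9 -24.1  -0.6] shift to pregrasp [ -1.90298829 154.88407626 -48.30996071]
cutter rim 106 ((486.06671142578125, -25.01664161682129), 31.95514678955078) [0.04311748 0.04856365 0.05290838]
```

View pics/top1.png

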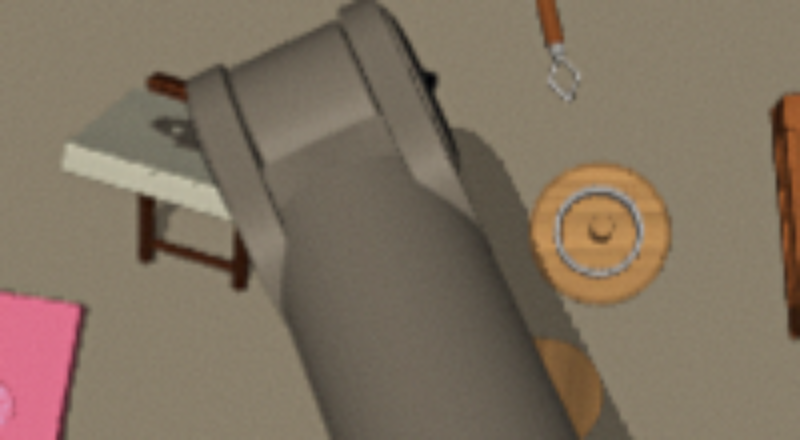

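The cutter lies concentric around the dowel on the post, at crop (599,231). Next: the mould.

>>> {"name": "servo_tool", "arguments": {
  "commands": [
    [-1.4, -4.8, -0.1, 0, 30, -5, 0],
    [-2.8, -9.6, -0.2, -1, 65, -15, 0],
    [-4.1, -14.5, -0.3, -1, 100, -25, 0],
    [-5.5, -19.3, -0.5, -2, 130, -37, 0],
    [-6.9, -24.1, -0.6, -2, 155, -48, 0]
  ]
}}

```text
clock: 7.05
tcp_pos: [0.4882, 0.2454, 0.208]
orientation: [2.244, 1.672, 0.336]
contact_force: [0.6, -1.3, -0.5]
grip_width: 0.0853
gripper_force: 0.0
```

>>> {"name": "servo_tool", "arguments": {
  "commands": [
    [0, 0, 0, 0, 0, 0, 0],
    [0, 0, 0, 0, 0, 0, 0],
    [0, 0, 0, 0, 0, 0, 0]
  ]
}}

```text
clock: 7.3
tcp_pos: [0.4882, 0.2431, 0.2076]
orientation: [2.247, 1.673, 0.327]
contact_force: [0.6, 0.8, -0.4]
grip_width: 0.0853
gripper_force: 0.0
```

```bash
python3 - <<'E'
from h import *
o,im,d=grab("wrist"); cv2.imwrite("pics/w3.png",im); Rm=R.from_rotvec(o["orientation"]).as_matrix(); print(o["clock"],o["tcp_pos"],Rm.round(3)[:,1:])
Q=cloud(d,"wrist",o); hsv=cv2.cvtColor(im,cv2.COLOR_BGR2HSV)
m=(hsv[...,1]<60)&(hsv[...,2]>120)&(Q[...,2]>.15)&(np.hypot(Q[...,0]-.505,Q[...,1]-.256)<.09)
q=Q[m]; t=(q-o["tcp_pos"])@Rm*1000
print(len(t)); print("tool-frame x,y,z pctl",np.percentile(t,[1,50,99],axis=0).round(1))
print("shift to grasp",((np.array([.5233,.2506,.1215])-o["tcp_pos"])*1000).round(1))
E
```

```text
7.3 [0.48823397 0.24311195 0.20763909] [[ 0.884  0.367]
 [-0.263 -0.118]
 [ 0.386 -0.923]]
7759
tool-frame x,y,z pctl [[-54.8 -14.3  45.8]
 [ 30.8  -4.8  47.7]
 [ 90.7   4.6  49.6]]
shift to grasp [ 35.1   7.5 -86.1]
```

View pics/w3.png

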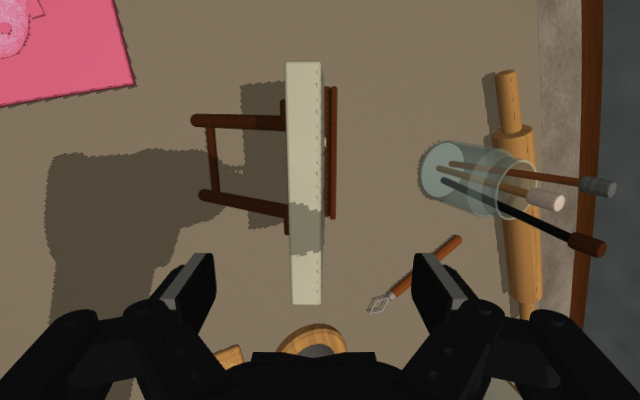

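The slab edge runs over columns 287–325 and rows 62–304, between the open fingers; the tool is about 18 mm short along the slab's width. Working out the correction.

```bash
python3 - <<'E'
from h import *
o=r.get_obs(); Rm=R.from_rotvec(o["orientation"]).as_matrix()
tm=o["tcp_pos"]+Rm@np.array([.018,-.0048,.0477]); print("top mid",tm)
u=np.array([-.406,.1175,.906]);Y=np.array([.870,-.253,.423]);Z=-u
Y/=np.linalg.norm(Y);Z-=Y*(Z@Y);Z/=np.linalg.norm(Z);G=np.c_[np.cross(Y,Z),Y,Z]
print("turn",np.degrees((R.from_matrix(G)*R.from_rotvec(o["orientation"]).inv()).as_rotvec()).round(1))
for k in (40,-45): print(k,((tm+k/1000*u-o["tcp_pos"])*1000).round(1))
E
```

```text
top mid [0.50725114 0.25554818 0.16198866]
turn [-0.3 -2.3  0.6]
40 [ 2.3 17.6 -9.7]
-45 [ 36.8   7.6 -86.7]
```

>>> {"name": "servo_tool", "arguments": {
  "commands": [
    [-0.1, -1, 0.3, 1, 9, -5, 0],
    [-0.3, -2.3, 0.6, 2, 18, -10, 0],
    [-0.3, -2.3, 0.6, 2, 18, -10, 0],
    [-0.3, -2.3, 0.6, 2, 18, -10, 0]
  ]
}}

```text
clock: 7.68
tcp_pos: [0.4904, 0.2613, 0.198]
orientation: [2.215, 1.663, 0.368]
contact_force: [0.4, -0.6, -0.0]
grip_width: 0.0853
gripper_force: 0.0
```

>>> {"name": "servo_tool", "arguments": {
  "commands": [
    [0, 0, 0, 8, -2, -18, 0],
    [0, 0, 0, 16, -5, -36, 0],
    [0, 0, 0, 24, -7, -54, 0],
    [0, 0, 0, 31, -9, -69, 0],
    [0, 0, 0, 34, -10, -77, 0]
  ]
}}

```text
clock: 8.1
tcp_pos: [0.5249, 0.25, 0.1197]
orientation: [2.215, 1.661, 0.367]
contact_force: [0.0, -0.4, -0.0]
grip_width: 0.0854
gripper_force: 0.0
```

```bash
python3 - <<'E'
from h import *
o=r.get_obs(); Rm=R.from_rotvec(o["orientation"]).as_matrix(); print(o["tcp_pos"],Rm[:,1:].round(3),o["contact_force"]); print("slab top mid in tool",(Rm.T@(np.array([.5073,.2555,.162])-o["tcp_pos"])*1000).round(1))
E
```

```text
[0.52494399 0.2499549  0.11970341] [[ 0.87   0.405]
 [-0.254 -0.12 ]
 [ 0.422 -0.906]] [ 0.00076459 -0.38950348 -0.04838659]
slab top mid in tool [  0.3   1.1 -46.1]
```

>>> {"name": "servo_tool", "arguments": {
  "commands": [
    [0, 0, 0, 0, 0, 0, 0.5],
    [0, 0, 0, 0, 0, 0, 0.7],
    [0, 0, 0, 0, 0, 0, 0.85],
    [0, 0, 0, 0, 0, 0, 0.95],
    [0, 0, 0, 0, 0, 0, 0.95]
  ],
  "force": 70
}}

```text
clock: 8.52
tcp_pos: [0.5238, 0.2534, 0.1219]
orientation: [2.212, 1.665, 0.373]
contact_force: [-0.1, 0.7, 0.0]
grip_width: 0.0254
gripper_force: 0.0
```

>>> {"name": "servo_tool", "arguments": {
  "commands": [
    [0, 0, 0, 0, 0, 0, 0.95],
    [0, 0, 0, 0, 0, 0, 0.95],
    [0, 0, 0, 0, 0, 0, 0.95]
  ]
}}

```text
clock: 8.77
tcp_pos: [0.5241, 0.2535, 0.122]
orientation: [2.212, 1.665, 0.373]
contact_force: [-2.0, -0.4, 6.2]
grip_width: 0.0192
gripper_force: 69.4
```

>>> {"name": "servo_tool", "arguments": {
  "commands": [
    [0, 0, 0, -3, 1, 7, 0.95],
    [0, 0, 0, -8, 2, 18, 0.95],
    [0, 0, 0, -14, 4, 32, 0.95],
    [0, 0, 0, -20, 6, 45, 0.95],
    [0, 0, 0, -27, 8, 60, 0.95]
  ]
}}

```text
clock: 9.18
tcp_pos: [0.4966, 0.2596, 0.1811]
orientation: [2.213, 1.664, 0.368]
contact_force: [5.0, -1.6, -3.8]
grip_width: 0.0192
gripper_force: 69.0
```

>>> {"name": "servo_tool", "arguments": {
  "commands": [
    [0, 0, 0, 0, 0, 20, 0.95],
    [0, 0, 0, 0, 0, 40, 0.95],
    [1.4, 4.8, 0, 0, 0, 55, 0.95],
    [2.8, 9.6, 0, 0, 0, 70, 0.95],
    [4.1, 14.4, 0, 0, -5, 80, 0.95]
  ]
}}

```text
clock: 9.6
tcp_pos: [0.4951, 0.2582, 0.2629]
orientation: [2.395, 1.811, 0.159]
contact_force: [0.2, 0.0, -4.5]
grip_width: 0.0192
gripper_force: 69.8
```

>>> {"name": "servo_tool", "arguments": {
  "commands": [
    [1.4, 4.8, 0, 0, -20, 0, 0.95],
    [2.8, 9.7, 0, 0, -45, 0, 0.95],
    [2.8, 9.7, -5, 0, -70, 0, 0.95],
    [2.8, 9.7, -10, 0, -90, 0, 0.95],
    [2.8, 9.7, -10, 0, -90, 0, 0.95]
  ]
}}

```text
clock: 10.02
tcp_pos: [0.4964, 0.1604, 0.2598]
orientation: [2.665, 1.646, -0.027]
contact_force: [0.3, -1.1, -5.0]
grip_width: 0.0195
gripper_force: 70.2
```

```bash
cat > st.py <<'E'
from h import *
o=r.get_obs(); Rm=R.from_rotvec(o["orientation"]).as_matrix(); print(o["clock"],o["tcp_pos"].round(4),"F",o["contact_force"].round(1),"grip",o["grip_width"].round(4),o["gripper_force"].round(1))
y=np.degrees(np.radians(-85.2)); Y=np.array([np.cos(np.radians(y)),np.sin(np.radians(y)),0]);Z=np.array([0,0,-1.]);G=np.c_[np.cross(Y,Z),Y,Z]
print("y yaw",np.degrees(np.arctan2(Rm[1,1],Rm[0,1])).round(2),"tool z",Rm[:,2].round(3)); print("turn to final",np.degrees((R.from_matrix(G)*R.from_rotvec(o["orientation"]).inv()).as_rotvec()).round(2))
print("shift to slot1 xy",((np.array([.5073,-.295,0])-o["tcp_pos"])*1000).round(1))
E
python3 st.py
```

```text
Traceback (most recent call last):
  File "st.py", line 2, in <module>
    o=r.get_obs(); Rm=R.from_rotvec(o["orientation"]).as_matrix(); print(o["clock"],o["tcp_pos"].round(4),"F",o["contact_force"].round(1),"grip",o["grip_width"].round(4),o["gripper_force"].round(1))
                                                                                                                                                 ^^^^^^^^^^^^^^^^^^^^^
AttributeError: 'float' object has no attribute 'round'
```

>>> {"name": "servo_tool", "arguments": {
  "commands": [
    [0, 0, -4, 0, -30, 0, 0.95],
    [0, 0, -8, 0, -65, 0, 0.95],
    [0, 0, -12, 0, -95, 0, 0.95],
    [0, 0, -16, 0, -125, 0, 0.95],
    [0, 0, -20, 0, -155, 0, 0.95]
  ]
}}

```text
clock: 10.43
tcp_pos: [0.4955, 0.0104, 0.2605]
orientation: [2.909, 1.173, -0.023]
contact_force: [0.5, -0.4, -4.1]
grip_width: 0.0193
gripper_force: 70.3
```

>>> {"name": "servo_tool", "arguments": {
  "commands": [
    [0, 0, -4, 0, -30, 0, 0.95],
    [0, 0, -8, 0, -60, 0, 0.95],
    [0, 0, -12, 0, -90, 0, 0.95],
    [0, 0, -16, 0, -120, 0, 0.95],
    [0, 0, -20, 0, -150, 0, 0.95]
  ]
}}

```text
clock: 10.85
tcp_pos: [0.4957, -0.1393, 0.2605]
orientation: [3.071, 0.65, -0.024]
contact_force: [-0.1, 0.1, -4.3]
grip_width: 0.019
gripper_force: 70.3
```

>>> {"name": "servo_tool", "arguments": {
  "commands": [
    [0, 0, -4, 2, -30, 0, 0.95],
    [0, 0, -8, 4, -60, 0, 0.95],
    [0, 0, -12, 6, -90, 0, 0.95],
    [0, 0, -16, 8, -110, 0, 0.95],
    [0, 0, -18, 10, -120, 0, 0.95]
  ]
}}

```text
clock: 11.27
tcp_pos: [0.5056, -0.2616, 0.2603]
orientation: [3.137, 0.155, -0.026]
contact_force: [-0.2, -0.8, -4.4]
grip_width: 0.0192
gripper_force: 70.4
```

>>> {"name": "servo_tool", "arguments": {
  "commands": [
    [0, 0, 0, 0, 0, 0, 0.95],
    [0, 0, 0, 0, 0, 0, 0.95]
  ]
}}

```text
clock: 11.43
tcp_pos: [0.5066, -0.2575, 0.2603]
orientation: [-3.136, -0.168, 0.025]
contact_force: [-0.3, 0.5, -3.9]
grip_width: 0.019
gripper_force: 70.4
```

```bash
sed -i 's/o\["grip_width"\].round(4),o\["gripper_force"\].round(1)/o["grip_width"],o["gripper_force"]/' st.py; python3 st.py
```

```text
11.4333 [ 0.5066 -0.2575  0.2603] F [-0.3  0.5 -3.9] grip 0.018975918142502334 70.35033345222473
y yaw -83.86 tool z [-0.016  0.    -1.   ]
turn to final [-0.01 -0.91 -1.34]
shift to slot1 xy [   0.7  -37.5 -260.3]
```

>>> {"name": "servo_tool", "arguments": {
  "commands": [
    [0, -0.3, -0.4, 0, -10, -10, 0.95],
    [0, -0.9, -1.3, 1, -25, -25, 0.95],
    [0, -0.9, -1.3, 1, -37, -40, 0.95],
    [0, -0.9, -1.3, 1, -37, -40, 0.95],
    [0, -0.9, -1.3, 1, -37, -40, 0.95]
  ]
}}

```text
clock: 11.85
tcp_pos: [0.5068, -0.2951, 0.2194]
orientation: [-3.139, -0.13, 0.003]
contact_force: [0.7, 0.1, -3.0]
grip_width: 0.0191
gripper_force: 70.4
```

>>> {"name": "servo_tool", "arguments": {
  "commands": [
    [0, 0, 0, 0, 0, 0, 0.95],
    [0, 0, 0, 0, 0, 0, 0.95]
  ]
}}

```text
clock: 12.02
tcp_pos: [0.5085, -0.2948, 0.2216]
orientation: [3.137, 0.132, 0.003]
contact_force: [0.9, -0.5, -3.8]
grip_width: 0.0192
gripper_force: 70.4
```

```bash
python3 st.py; python3 - <<'E'
from h import *
for n in("wrist","top"):
    o,im,d=grab(n); np.savez(n+"4.npz",im=im,d=d,pos=o["tcp_pos"],ori=o["orientation"])
    if n=="wrist": cv2.imwrite("pics/w4.png",im); ow=o
    else:
        cv2.imwrite("pics/t4.png",cv2.resize(im[165:265,350:490],None,fx=5,fy=5))
E
```

```text
12.0167 [ 0.5085 -0.2948  0.2216] F [ 0.9 -0.5 -3.8] grip 0.019192568406359627 70.3629469871521
y yaw -85.18 tool z [ 0.002 -0.001 -1.   ]
turn to final [ 0.08  0.12 -0.02]
shift to slot1 xy [-1.200e+00 -2.000e-01 -2.216e+02]
```

View pics/w4.png

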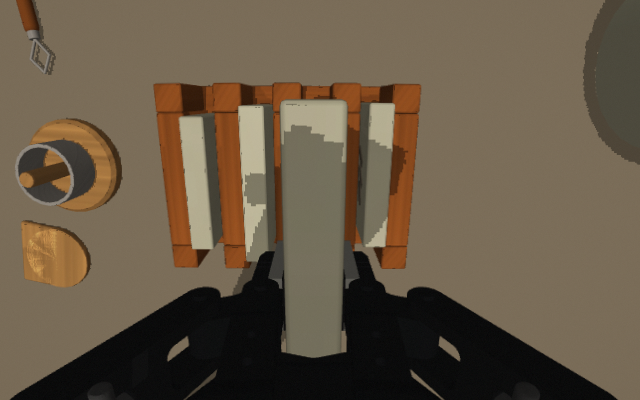

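The slab, columns 283–346, hangs over the gap between the third and fourth separators (gap columns about 301–334 at row 95). I measure both in the rack frame.

```bash
cat > al.py <<'E'
from h import *
import sys
W=np.load(sys.argv[1]); im,d=W["im"],W["d"]; o=dict(tcp_pos=W["pos"],orientation=W["ori"]); n=sys.argv[2]
Q=cloud(d,n,o); hsv=cv2.cvtColor(im,cv2.COLOR_BGR2HSV); th=np.radians(4.8); ex=np.array([np.cos(th),np.sin(th)]); ey=np.array([-ex[1],ex[0]])
C=np.array([.5073,-.295]); g=lambda p:np.c_[(p[:,:2]-C)@ex,(p[:,:2]-C)@ey]*1000
m=(hsv[...,1]>90)&(abs(Q[...,2]-.075)<.006); ys,xs=np.nonzero(m); p=g(onplane(np.c_[xs,ys],n,.075,o))
for lo,hi in((20,80),(-80,-20)):
    for c in(-75,-25,25,75,125):
        s=p[(abs(p[:,1]-c)<18)&(p[:,0]>lo)&(p[:,0]<hi)]
        if len(s)>30: print("sep x",lo,hi,"nominal",c,"edges",np.percentile(s[:,1],[2,98]).round(1),"mid",np.percentile(s[:,1],[2,98]).mean().round(1),len(s))
print("rack x extent",np.percentile(p[abs(p[:,1]-75)<14][:,0],[.5,99.5]).round(1))
m=(hsv[...,1]<60)&(hsv[...,2]>90)&(Q[...,2]>.24)&(Q[...,2]<.29); z=np.median(Q[m][:,2]); ys,xs=np.nonzero(m&(abs(Q[...,2]-z)<.005)); p=g(onplane(np.c_[xs,ys],n,z,o))
print("slab z",z.round(4),"x",np.percentile(p[:,0],[.5,99.5]).round(1))
for lo,hi in((50,75),(25,50),(-25,0),(-75,-40)):
    s=p[(p[:,0]>lo)&(p[:,0]<hi)&(abs(p[:,1])<16)]
    if len(s)>20: print(" slab x",lo,hi,"y edges",np.percentile(s[:,1],[2,98]).round(1),np.percentile(s[:,1],[2,98]).mean().round(2))
E
python3 al.py wrist4.npz wrist; echo; python3 al.py top4.npz top
```

```text
sep x 20 80 nominal -75 edges [-88.3 -67.1] mid -77.7 1765
sep x 20 80 nominal -25 edges [-39.  -18.7] mid -28.8 981
sep x 20 80 nominal 25 edges [11.8 34.2] mid 23.0 624
sep x 20 80 nominal 75 edges [61.9 83.5] mid 72.7 1716
sep x 20 80 nominal 125 edges [109.5 133.1] mid 121.3 1684
sep x -80 -20 nominal -75 edges [-87.5 -64.8] mid -76.1 1367
sep x -80 -20 nominal -25 edges [-38.7 -29. ] mid -33.8 391
sep x -80 -20 nominal 25 edges [28.7 34.6] mid 31.6 214
sep x -80 -20 nominal 75 edges [64.2 84.3] mid 74.2 1331
sep x -80 -20 nominal 125 edges [110.4 133.2] mid 121.8 1255
rack x extent [-79.8  87.5]
slab z 0.265 x [-13.9  73. ]
 slab x 50 75 y edges [-8.7  9.6] 0.42
 slab x 25 50 y edges [-8.7  9.5] 0.39
 slab x -25 0 y edges [-8.8  9.5] 0.34

sep x 20 80 nominal 25 edges [12.2 32.9] mid 22.5 153
sep x 20 80 nominal 75 edges [62.5 85.5] mid 74.0 177
sep x 20 80 nominal 125 edges [112.8 136. ] mid 124.4 181
sep x -80 -20 nominal -75 edges [-77.2 -63. ] mid -70.1 41
sep x -80 -20 nominal 25 edges [14.9 34.3] mid 24.6 150
sep x -80 -20 nominal 75 edges [62.6 86.1] mid 74.4 188
sep x -80 -20 nominal 125 edges [113.1 136.3] mid 124.7 186
rack x extent [-83.7  84.3]
slab z 0.2649 x [-77.2  69.9]
 slab x 50 75 y edges [-7.1 12.1] 2.49
 slab x 25 50 y edges [-5.6 11.9] 3.15
 slab x -75 -40 y edges [-7.4 11.6] 2.09
```

>>> {"name": "servo_tool", "arguments": {
  "commands": [
    [0, 0, -0.3, 1, -3, -10, 0.95],
    [0, 0, -0.3, 2, -3, -20, 0.95],
    [0, 0, -0.3, 2, -3, -30, 0.95],
    [0, 0, -0.3, 2, -3, -38, 0.95],
    [0, 0, -0.3, 2, -3, -38, 0.95]
  ]
}}

```text
clock: 12.53
tcp_pos: [0.5081, -0.2982, 0.1799]
orientation: [-3.139, -0.121, 0.006]
contact_force: [0.3, 0.0, -4.0]
grip_width: 0.019
gripper_force: 70.1
```

>>> {"name": "servo_tool", "arguments": {
  "commands": [
    [0, 0, 0, 0, 0, 0, 0.95],
    [0, 0, 0, 0, 0, 0, 0.95]
  ]
}}

```text
clock: 12.7
tcp_pos: [0.5098, -0.2991, 0.1829]
orientation: [3.138, 0.12, 0.001]
contact_force: [0.1, -0.2, -4.2]
grip_width: 0.0193
gripper_force: 70.1
```

```bash
python3 st.py; python3 - <<'E'
from h import *
o,im,d=grab("wrist"); np.savez("wrist5.npz",im=im,d=d,pos=o["tcp_pos"],ori=o["orientation"])
o,im,d=grab("scene"); np.savez("scene5.npz",im=im,d=d,pos=o["tcp_pos"],ori=o["orientation"]); cv2.imwrite("pics/s5.png",cv2.resize(im[60:230,140:300],None,fx=3.5,fy=3.5,interpolation=cv2.INTER_CUBIC))
E
sed -i 's/>.24/>.2/' al.py; python3 al.py wrist5.npz wrist
```

```text
12.7 [ 0.5098 -0.2991  0.1829] F [ 0.1 -0.2 -4.2] grip 0.0193074186593642 70.0792121887207
y yaw -85.61 tool z [ 0.001 -0.002 -1.   ]
turn to final [0.09 0.04 0.41]
shift to slot1 xy [  -2.5    4.1 -182.9]
sep x 20 80 nominal -75 edges [-88.2 -66.8] mid -77.5 2288
sep x 20 80 nominal -25 edges [-39.  -17.7] mid -28.3 1206
sep x 20 80 nominal 25 edges [13.9 33.9] mid 23.9 1669
sep x 20 80 nominal 75 edges [60.7 83.4] mid 72.0 2111
sep x 20 80 nominal 125 edges [109.1 133.1] mid 121.1 2076
sep x -80 -20 nominal -75 edges [-87.6 -64.5] mid -76.1 1720
sep x -80 -20 nominal -25 edges [-38.7 -29.5] mid -34.1 248
sep x -80 -20 nominal 25 edges [20.9 34.3] mid 27.6 393
sep x -80 -20 nominal 75 edges [66.1 83.7] mid 74.9 1435
sep x -80 -20 nominal 125 edges [110.  133.4] mid 121.7 1474
rack x extent [-79.   87.6]
slab z 0.2262 x [-13.   73.9]
 slab x 50 75 y edges [-13.6   4.7] -4.47
 slab x 25 50 y edges [-13.4   4.8] -4.32
 slab x -25 0 y edges [-13.1   5.1] -4.02
```

View pics/s5.png

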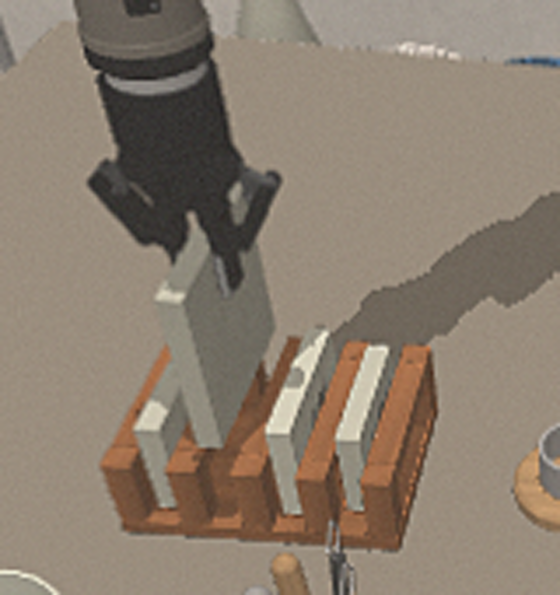

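The slab hangs over the free gap with its lower edge at crop (212,445), a little off to one side; I nudge it and measure again.

>>> {"name": "servo_tool", "arguments": {
  "commands": [
    [0, 0, 0, 0, 1.6, -4, 0.95],
    [0, 0, 0, 0, 1.6, -4, 0.95],
    [0, 0, 0, 0, 1.6, -4, 0.95],
    [0, 0, 0, 0, 1.6, -4, 0.95],
    [0, 0, 0, 0, 1.6, -4, 0.95]
  ]
}}

```text
clock: 13.22
tcp_pos: [0.5097, -0.2975, 0.1789]
orientation: [3.138, 0.12, 0.001]
contact_force: [0.9, -0.1, -4.2]
grip_width: 0.019
gripper_force: 70.3
```

```bash
python3 st.py; python3 - <<'E'
from h import *
o,im,d=grab("wrist"); np.savez("wrist6.npz",im=im,d=d,pos=o["tcp_pos"],ori=o["orientation"])
E
python3 al.py wrist6.npz wrist; python3 st.py|head -1
```

```text
13.2167 [ 0.5097 -0.2975  0.1789] F [ 0.9 -0.1 -4.2] grip 0.018970277252704632 70.29278039932251
y yaw -85.61 tool z [ 0.001 -0.002 -1.   ]
turn to final [0.09 0.05 0.41]
shift to slot1 xy [  -2.4    2.5 -178.9]
sep x 20 80 nominal -75 edges [-88.2 -66.6] mid -77.4 2324
sep x 20 80 nominal -25 edges [-38.9 -18.6] mid -28.7 1432
sep x 20 80 nominal 25 edges [13.1 33.9] mid 23.5 1599
sep x 20 80 nominal 75 edges [60.8 83.3] mid 72.1 2186
sep x 20 80 nominal 125 edges [109.1 133. ] mid 121.0 2138
sep x -80 -20 nominal -75 edges [-87.6 -64.7] mid -76.1 1719
sep x -80 -20 nominal -25 edges [-38.6 -27.5] mid -33.1 304
sep x -80 -20 nominal 25 edges [22.1 34.5] mid 28.3 330
sep x -80 -20 nominal 75 edges [66.1 83.6] mid 74.9 1441
sep x -80 -20 nominal 125 edges [109.9 133.3] mid 121.6 1526
rack x extent [-78.5  87.4]
slab z 0.2223 x [-13.   73.9]
 slab x 50 75 y edges [-12.    6.3] -2.88
 slab x 25 50 y edges [-11.8   6.4] -2.71
 slab x -25 0 y edges [-11.6   6.7] -2.43
13.2667 [ 0.5097 -0.2976  0.1789] F [-0.1 -0.  -4.1] grip 0.019203168381954797 70.29289126396179
```

>>> {"name": "servo_tool", "arguments": {
  "commands": [
    [0, 0, 0, 0, 0, -4, 0.95],
    [0, 0, 0, 0, 0, -8, 0.95],
    [0, 0, 0, 0, 0, -12, 0.95],
    [0, 0, 0, 0, 0, -15, 0.95],
    [0, 0, 0, 0, 0, -15, 0.95]
  ]
}}

```text
clock: 13.68
tcp_pos: [0.509, -0.2972, 0.1627]
orientation: [3.139, 0.12, -0.002]
contact_force: [0.1, -0.2, -4.6]
grip_width: 0.0192
gripper_force: 70.3
```

No contact: it has entered. Continuing down.

>>> {"name": "servo_tool", "arguments": {
  "commands": [
    [0, 0, 0, 0, 0, -5, 0.95],
    [0, 0, 0, 0, 0, -10, 0.95],
    [0, 0, 0, 0, 0, -15, 0.95],
    [0, 0, 0, 0, 0, -20, 0.95],
    [0, 0, 0, 0, 0, -22, 0.95]
  ]
}}

```text
clock: 14.1
tcp_pos: [0.5091, -0.2972, 0.1407]
orientation: [3.138, 0.12, -0.001]
contact_force: [0.1, 0.3, -3.8]
grip_width: 0.0197
gripper_force: 70.3
```

>>> {"name": "servo_tool", "arguments": {
  "commands": [
    [0, 0, 0, 0, 0, -5, 0.95],
    [0, 0, 0, 0, 0, -10, 0.95],
    [0, 0, 0, 0, 0, -15, 0.95],
    [0, 0, 0, 0, 0, -18, 0.95],
    [0, 0, 0, 0, 0, -20, 0.95]
  ]
}}

```text
clock: 14.52
tcp_pos: [0.5094, -0.2974, 0.1212]
orientation: [3.138, 0.12, -0.0]
contact_force: [0.3, 0.7, -4.5]
grip_width: 0.0191
gripper_force: 70.3
```

>>> {"name": "servo_tool", "arguments": {
  "commands": [
    [0, 0, 0, 0, 0, -2, 0.95],
    [0, 0, 0, 0, 0, -4, 0.95],
    [0, 0, 0, 0, 0, -5, 0.95],
    [0, 0, 0, 0, 0, -5, 0.95]
  ]
}}

```text
clock: 14.85
tcp_pos: [0.5096, -0.2974, 0.1167]
orientation: [3.138, 0.12, 0.001]
contact_force: [0.3, -0.3, -4.5]
grip_width: 0.0194
gripper_force: 70.3
```

Expected floor at TCP about 0.112; slow final steps.

>>> {"name": "servo_tool", "arguments": {
  "commands": [
    [0, 0, 0, 0, 0, -1, 0.95],
    [0, 0, 0, 0, 0, -2, 0.95],
    [0, 0, 0, 0, 0, -3, 0.95],
    [0, 0, 0, 0, 0, -3, 0.95]
  ]
}}

```text
clock: 15.18
tcp_pos: [0.5096, -0.2974, 0.1137]
orientation: [3.138, 0.12, 0.001]
contact_force: [-1.0, 0.1, -5.1]
grip_width: 0.0191
gripper_force: 70.3
```

>>> {"name": "servo_tool", "arguments": {
  "commands": [
    [0, 0, 0, 0, 0, -0.5, 0.95],
    [0, 0, 0, 0, 0, -1, 0.95],
    [0, 0, 0, 0, 0, -1, 0.95]
  ]
}}

```text
clock: 15.43
tcp_pos: [0.5096, -0.2975, 0.1127]
orientation: [3.138, 0.12, 0.001]
contact_force: [0.0, 0.3, -3.4]
grip_width: 0.0194
gripper_force: 70.3
```

>>> {"name": "servo_tool", "arguments": {
  "commands": [
    [0, 0, 0, 0, 0, -0.5, 0.95],
    [0, 0, 0, 0, 0, -1, 0.95],
    [0, 0, 0, 0, 0, -1, 0.95]
  ]
}}

```text
clock: 15.68
tcp_pos: [0.5096, -0.2975, 0.1117]
orientation: [3.138, 0.12, 0.001]
contact_force: [0.1, -0.2, -3.3]
grip_width: 0.019
gripper_force: 70.3
```

>>> {"name": "servo_tool", "arguments": {
  "commands": [
    [0, 0, 0, 0, 0, 0, 0.95],
    [0, 0, 0, 0, 0, 0, 0.95]
  ]
}}

```text
clock: 15.85
tcp_pos: [0.5097, -0.2975, 0.1118]
orientation: [3.138, 0.12, 0.001]
contact_force: [0.3, -0.0, -4.7]
grip_width: 0.0194
gripper_force: 70.3
```

>>> {"name": "servo_tool", "arguments": {
  "commands": [
    [0, 0, 0, 0, 0, -0.5, 0.95],
    [0, 0, 0, 0, 0, -1, 0.95],
    [0, 0, 0, 0, 0, -1, 0.95]
  ]
}}

```text
clock: 16.1
tcp_pos: [0.5097, -0.2976, 0.1112]
orientation: [3.138, 0.12, 0.001]
contact_force: [-1.8, 0.4, -0.0]
grip_width: 0.0195
gripper_force: 70.8
```

```bash
python3 st.py
```

```text
16.1 [ 0.5097 -0.2976  0.1112] F [-1.8  0.4 -0. ] grip 0.01949457631737221 70.81429123878479
y yaw -85.62 tool z [ 0.001 -0.002 -1.   ]
turn to final [0.1  0.05 0.42]
shift to slot1 xy [  -2.4    2.6 -111.2]
```

Floor contact, the weight is coming off. One more millimetre, then open gently.

>>> {"name": "servo_tool", "arguments": {
  "commands": [
    [0, 0, 0, 0, 0, -0.4, 0.95],
    [0, 0, 0, 0, 0, -0.8, 0.95],
    [0, 0, 0, 0, 0, -0.8, 0.95]
  ]
}}

```text
clock: 16.35
tcp_pos: [0.5096, -0.2977, 0.1111]
orientation: [3.137, 0.12, 0.001]
contact_force: [-4.1, 1.6, 7.6]
grip_width: 0.0195
gripper_force: 72.1
```

>>> {"name": "servo_tool", "arguments": {
  "commands": [
    [0, 0, 0, 0, 0, 0, 0.7],
    [0, 0, 0, 0, 0, 0, 0.6],
    [0, 0, 0, 0, 0, 0, 0.5],
    [0, 0, 0, 0, 0, 0, 0.5]
  ]
}}

```text
clock: 16.68
tcp_pos: [0.5099, -0.2975, 0.1101]
orientation: [3.138, 0.12, 0.002]
contact_force: [0.2, -0.1, -0.3]
grip_width: 0.0422
gripper_force: 0.0
```

>>> {"name": "servo_tool", "arguments": {
  "commands": [
    [0, 0, 0, 0, 0, 10, 0.5],
    [0, 0, 0, 0, 0, 30, 0.5],
    [0, 0, 0, 0, 0, 60, 0.5],
    [0, 0, 0, 0, 0, 90, 0.5],
    [0, 0, 0, 0, 0, 120, 0.5]
  ]
}}

```text
clock: 17.1
tcp_pos: [0.5095, -0.2974, 0.232]
orientation: [3.138, 0.12, 0.001]
contact_force: [-0.3, -0.7, -0.4]
grip_width: 0.0426
gripper_force: 0.0
```

>>> {"name": "servo_tool", "arguments": {
  "commands": [
    [0, 0, 0, -30, -5, 20, 0.5],
    [0, 0, 0, -50, -30, 20, 0.5],
    [0, 0, 0, -70, -60, 20, 0.5],
    [0, 0, 0, -70, -90, 20, 0.5],
    [0, 0, 0, -70, -120, 20, 0.5]
  ]
}}

```text
clock: 17.52
tcp_pos: [0.4383, -0.4191, 0.2516]
orientation: [3.137, 0.118, 0.002]
contact_force: [0.9, 0.1, 0.4]
grip_width: 0.0429
gripper_force: 0.0
```

```bash
python3 - <<'E'
from h import *
o,im,d=grab("scene"); a=cv2.resize(im[110:230,150:350],None,fx=4,fy=4,interpolation=cv2.INTER_CUBIC); cv2.imwrite("pics/s7.png",a)
o,im,d=grab("top"); np.savez("top7.npz",im=im,d=d,pos=o["tcp_pos"],ori=o["orientation"]); print(o["tcp_pos"],o["contact_force"])
E
sed -i 's/>.2)/>.13)/;s/<.29/<.18/' al.py; python3 al.py top7.npz top
```

```text
[ 0.43716441 -0.42586481  0.2513152 ] [ 1.11769343 -5.63303954  0.98068156]
sep x 20 80 nominal -75 edges [-86.8 -66.7] mid -76.7 147
sep x 20 80 nominal 25 edges [12.3 32.9] mid 22.6 150
sep x 20 80 nominal 75 edges [62.5 85.8] mid 74.1 179
sep x 20 80 nominal 125 edges [112.9 136.5] mid 124.7 184
sep x -80 -20 nominal -75 edges [-86.9 -63.6] mid -75.2 167
sep x -80 -20 nominal -25 edges [-37.2 -15. ] mid -26.1 35
sep x -80 -20 nominal 25 edges [14.9 34.3] mid 24.6 152
sep x -80 -20 nominal 75 edges [62.6 85.9] mid 74.2 179
sep x -80 -20 nominal 125 edges [113.2 136.6] mid 124.9 187
rack x extent [-83.7  84.1]
slab z 0.1402 x [-385.6  361.3]
```

View pics/s7.png

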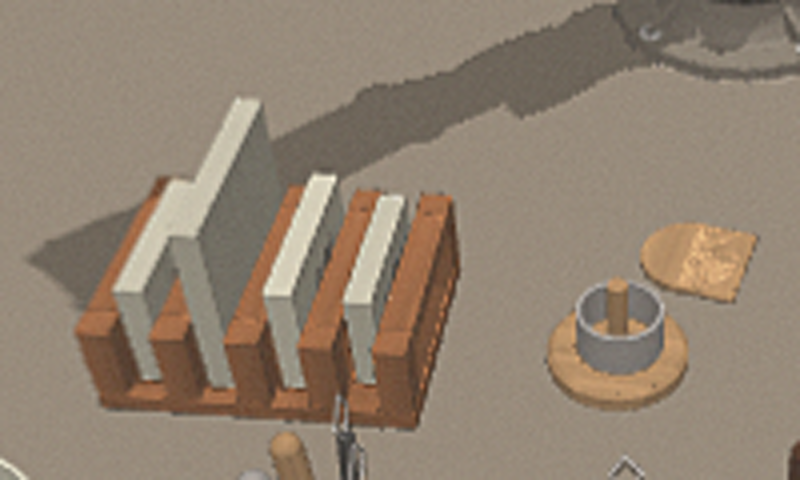

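The slab stands upright in the free slot, lower end at crop (222,388) on the floor level with the other moulds, and the cutter lies flat around the dowel at (618,325). I check its height and lean, and that the arm touches nothing.

>>> {"name": "servo_tool", "arguments": {
  "commands": [
    [0, 0, 0, 0, 0, 40, 0.5],
    [0, 0, 0, 0, 0, 40, 0.5],
    [0, 0, 0, 0, 0, 40, 0.5],
    [0, 0, 0, 0, 0, 40, 0.5]
  ]
}}

```text
clock: 17.95
tcp_pos: [0.4399, -0.4169, 0.2905]
orientation: [3.137, 0.121, 0.002]
contact_force: [0.3, -0.1, -0.4]
grip_width: 0.043
gripper_force: 0.0
```

```bash
python3 - <<'E'
from h import *
o=r.get_obs(); print(o["clock"],o["contact_force"],o["qvel"].round(3))
o,im,d=grab("top"); Q=cloud(d,"top"); th=np.radians(4.8); ex=np.array([np.cos(th),np.sin(th)]); ey=np.array([-ex[1],ex[0]])
L=(Q[...,:2]-np.array([.5073,-.295])); x=L@ex; y=L@ey
m=(abs(y)<.03)&(abs(x)<.11)&(Q[...,2]>.148)&(Q[...,2]<.165)
print(m.sum(),np.median(Q[m][:,2]),"x",np.percentile(x[m],[1,99]),"y",np.percentile(y[m],[2,98]))
E
```

```text
17.95 [ 0.3211186  -0.11956191 -0.40266547] [-0.001  0.016  0.     0.023  0.001 -0.003 -0.002]
453 0.15427379513948503 x [-0.07594718  0.06934129] y [-0.01057276  0.00954744]
```

```bash
python3 -c "
from bench import r
print(r.hand_in())"
```

```text
the job is handed in; nothing more can be done
None
```

I put the cutter back flat over its dowel and stood the fish mould upright on the floor of the free slot (slot1), then handed the job in at about 18 s with the arm clear of everything; no verdict came back.

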